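# Clamp a cheese wheel with the lift-and-index lever

### The job

Clamp the wheel of cheese firmly in the stand: turn the lever clockwise (seen from above) until it nears the post, lift it off its serrations, swing it back, let it settle into mesh without ramming it down and turn it clockwise again, until the spring above the pressure plate is squeezed to about half its length. Never force the lever against a post, do not squeeze the spring solid, leave the lever down in mesh and released, and leave everything else where it is.

Things in the scene. Friction and masses are not known exactly. Their poses are not given: they have to be found in the camera images.
- stand: fixed clamping stand: wooden board 260 x 250 x 25 mm carrying two upright steel posts (16 mm diameter) joined by a steel bridge (top face 147 mm above the table). Origin on the table under the vertical screw axis; z up. At lever angle 0 the lever points along the stand's -x (roughly to the robot). The board reaches from x = -110 to +150 mm and y = -125 to +125 mm. The screw's bare top stands 200 mm above the table on the axis and sinks as the nut is tightened
- pivot (a point): point on the vertical screw axis at the height of the lever knob's centre when the lever is down (209 mm above the table); fixed in the stand. The lever angle is that of the line from here to grip, counted from the stand's -x axis, positive clockwise seen from above (towards the stand's +y)
- posts: the two steel posts (16 mm diameter, 25 to 184 mm above the table), part of the stand; same origin and axes as the stand
- post_left (a point): top of the post at stand x = -30, y = +85 mm, 184 mm above the table. The lever's arm (16 mm wide, top face 175 mm above the table when down, 189 mm when fully lifted) runs against it at lever angle +1.05 rad, lifted or not
- post_right (a point): top of the post at stand x = -30, y = -85 mm, 184 mm above the table; stops the lever at lever angle -1.05 rad
- serrations: ring of 16 radial ridges (4.4 mm wide, crests 160 mm above the table) on the nut, under the lever's hub, whose four ridges drop between them; origin on the axis at table height. Turning the nut loads them with 12 to 22 N. Over 40 N, as when pressed down hard crest on crest, spoils them: press a few newtons at most, or let the lever's spring (9 N) seat it; letting go of the lifted lever is harmless
- lever: flat steel lever on a toothed hub, origin on the screw axis at table height when down. Carries the knob at its end. A spring holds it down: about 8 N at the knob starts to lift it, 11 N at the 14 mm upper stop; its motion up and down is damped
- grip (a point): centre of the black upright knob at the lever's end, 125 mm from the screw axis, to be pinched from above: cylinder 24 mm in diameter, 40 mm high (185 to 225 mm above the table when down), then a head 31 mm wide up to 235 mm. It revolves freely on the lever, so the gripper need not turn with the lever
- lift (a joint): height of the lever above its seat (m): 0 down in mesh, 0.014 upper stop; the serrations are clear from about 0.006. When the ridges stand crest on crest it rests at about 0.004 and drops in as it is turned on or wiggled
- index (a joint): angle of the lever relative to the nut (rad, clockwise positive); 0 at the start. In mesh it is a whole multiple of 0.393 (16 ridges round), with about 0.02 rad play either way. Free to turn only while lifted
- nut (a joint): angle of the nut (rad), growing as it is turned clockwise = tightened; lever angle = nut + index. Every rad lowers the screw 6 mm. It stays where it is left (friction about 0.32 N m; up to 0.55 N m to turn near the goal, that is 2.5 to 4.5 N across the knob). While the lever is in mesh the nut turns with it both ways, so swinging back unlifted loosens it
- spring (a joint): compression of the spring between the screw's collar and the pressure plate (m): 0 free (22 mm long) until the plate rests on the wheel, then growing 6 mm per rad of the nut, 3 N per mm; solid at 0.020. The plate starts 2 to 6 mm above the wheel
- plate (a point): centre of the underside of the round steel pressure plate (90 mm wide, 10 mm thick) at the foot of the screw
- wheel_top (a point): centre of the top of the loose hard-cheese wheel (130 mm wide, 60 mm high, 0.85 kg) that stands on the board under the plate
- iron_mid (a point): bystander: cheese iron, steel gouge with wooden handle, 125 mm long, lying on the stand's board behind the wheel
- button_mid (a point): bystander: small pale round cheese, 56 mm wide, 24 mm high, on the stand's board behind the wheel
- halfwheel_mid (a point): bystander: half cheese wheel, 75 mm radius, 60 mm high, on the table
- wedge_mid (a point): bystander: cheese wedge 110 mm long, 55 mm high, on the table
- tomme_mid (a point): bystander: small reddish-brown round cheese, 96 mm wide, 40 mm high, on the table
- knife_mid (a point): bystander: cheese knife, 270 mm long, flat on the table on the robot's side
- roundboard_mid (a point): bystander: round wooden board 160 mm wide with a cheese stump on it, 59 mm high in all
Things that resemble listed ones, but are neither listed nor needed, are in the scene too. What is shaped like the part that bears wheel_top but purple or turquoise is not meant.

How it is judged (in metres and radians):
On the way, in this order (a step that is already met when the one before it is completed fails the run):
1. the lever is lifted clear of its serrations and swung back relative to the nut (at least 0.5 rad counter-clockwise) (value of joint lift above 0.0045 m and value of joint index below -0.5 rad), for 0.1 s.
2. the lever is down in mesh again (value of joint lift below 0.0025 m and value of joint index below -0.5 rad), for 0.1 s.
At the end, for the whole second after the job is handed in: the spring between screw collar and pressure plate is squeezed by 7.8 to 14.5 mm (free length 22 mm) and stays so, the plate standing on the wheel (centres within 18 mm), the lever lies down in mesh (less than 2.5 mm above its seat), nothing turning (value of joint spring between 0.0078 and 0.0145 m and value of joint lift below 0.0025 m and velocity of joint nut between -0.02 and 0.02 rad/s and horizontal distance between wheel_top and plate below 0.018 m); the robot touches nothing.
It fails at once if the lever is rammed onto the serrations (over 40 N between them) (contact force between lever and serrations above 40 N).
It fails at once if the lever is forced against a post (over 30 N between them) (contact force between lever and posts above 30 N).
It fails at once if the spring is squeezed nearly solid (over 18 mm) (value of joint spring above 0.018 m).
It fails at once if the wheel is shifted by more than 20 mm (distance of wheel_top from where it was at the start of the episode above 0.02 m).
It fails at once if a bystander is moved by more than 30 mm (distance of any of iron_mid, button_mid, halfwheel_mid, wedge_mid, tomme_mid, knife_mid, roundboard_mid from where it was at the start of the episode above 0.03 m).
It also fails if it takes over 61 s, if anything falls off the work surface, if the arm or the gripper's body presses on something with over 40 N, if the wrist force passes 120 N, or if a joint passes its speed limit or range.

### The arm

A 6-joint arm with a two-finger parallel gripper is mounted at the origin on the work surface. World frame = base frame: x ahead of the robot, y to its left, z up, the work surface at z = 0. Lengths are in m, angles in degrees, forces in N, time in s.
With the tool pointing down it reaches from about 0.3 to 0.75 m from the base axis. Payload 8.5 kg.
Tool frame: the origin (TCP) lies on the centre line of the jaws, within the pads' length; the fingertips stand env.tcp_to_tips ahead of it and the grasp point (between the pads) lies 8 mm behind it (env.tcp_to_tips is the distance from the TCP to the fingertips, in m); z points along the fingers, y is the direction in which the jaws open and shut (so a half turn about z gives the same grasp; the last joint's range is limited). The gripper opens to 85 mm and grips with 20 to 120 N. Pads are 22 mm wide; open, the fingers measure 114 mm over their backs; the gripper's body (76 mm by 85 mm) begins 54 mm behind the grasp point. The pads swing forward as they close: fully open they stand 13 mm farther back than shut.
Start: joints at [58.195, 21.807, 74.336, -0, 83.858, -12.336], TCP at [0.183, 0.519, 0.242] pointing down, gripper open.
Joint ranges: [-178.18, 178.18], [-50.72, 133.34], [12.68, 142.11], [-81.47, 261.47], [9.98, 163.14], [-165.26, 165.26]. Speed limits (degrees/s): [136.94, 136.94, 180, 180, 180, 180].

### API

Orientations are given as a 3x3 rotation matrix whose columns are the frame's x, y, z axes.
In Python, from rig import env gives the robot as it stands. The module is installed in compiled form; this text tells all that it offers.
- The arm moves only by the tool carry_out, never from a script. Its argument "rows" is a list of rows, each an object of numbers: "tx", "ty", "tz": the shift along the tool's x, y, z in cm; "yaw": the turn about the tool's z in rad. In form: [{"tx": .., "ty": .., "tz": .., "yaw": ..}, ...]. A call has 1 to 12 rows; each row shifts and turns the pose as measured when the row begins, along the tool's axes as they then stand; what a row does not reach is not made up. A row lasts 1/10 s, in which the tool goes at most 50 mm and 8.59 degrees, less where a joint would pass 70% of its speed; a pose out of reach is approached as far as the arm can. A call is refused whole if a number of a shift passes 5 or a number of a turn 0.15, either way. A call with a gripper value outside its range is refused whole. "jaw" is the closure, from -1 (fully open) to 1 (shut), set as the call begins (left out, the last holds). The fingers move at their own pace and stop on an object; "squeeze" is the grip in N (left out, the last holds). Time passes only in rows, so rows that do not move let the fingers close. It gives the time, the measured TCP pose, the force and the opening at its end, in the units of the state.
- env.observe(): the state, without advancing time (a new reading comes with each control period).
- env.get_image(name): name is "scene" or "top" or "wrist"; returns the picture (400x640x3 uint8, red, green, blue); there is no depth.
- env.camera_params(name): a dict with "vertical_fov" (degrees; the focal length in pixels is half the picture's height over the tangent of half this angle, whatever the lens; pixels are square), "cx", "cy" (the principal point, pixels), "view" (4x4, takes a point from world to camera coordinates). Camera axes: x right, y up, looking along -z (the intrinsics and any distortion apply to the point x, -y, -z); pixel columns grow to the right and rows downward; lengths in m; the calibration is good to about 2 mm. A picture is of the moment at which its call begins: read the wrist's pose just before it. camera_params takes no time and is no camera call; for the wrist camera it gives the pose at the moment of the call.
- env.close_job(): hands the job in, once; it reports no verdict.
The state is a dict: "time_s": time; "q": joint angles; "qvel": joint speeds; "joint_efforts": joint torques, N m; "position": TCP position; "tool_rot": TCP orientation; "ft_force": force on the tool from outside, world axes, zero at the start; "wrist_torque": the same for the moment, N m; "grip_width": finger opening in m.
Only numpy, scipy, OpenCV 4.12 (cv2) and the standard library are available. Lean on these libraries where they do the work, as an engineer would, in place of code of your own. Each camera call takes 0.05 s, during which the arm holds its last target. There are 200 camera calls.

## Working session

There is one attempt and no reset: what is moved stays moved. The work goes in short steps, Python scripts to look and compute and a tool call to move; the robot and the scene stay as the last step left them, time stands still between calls to the robot, and variables do not carry over. Pictures are saved under pics/ and viewed, about 8 in all and at most 12, crops included, and the job is handed in when it is done.

Besides the shell and the picture viewer there is one more tool, called after ">>>" as name(argument=value, ...) on one line, values as JSON. carry_out: Moves the arm, as the interface text tells. Its arguments: {"type":"object","properties":{"rows":{"type":"array","items":{"type":"object","properties":{"tx":{"type":"number"},"ty":{"type":"number"},"tz":{"type":"number"},"yaw":{"type":"number"}}}},"jaw":{"type":"number"},"squeeze":{"type":"number"}},"required":["rows"]}

```bash
mkdir -p pics; cat > h.py <<'E'
from rig import env
import numpy as np, cv2
def cam(n):
    p=env.camera_params(n);V=np.array(p["view"]);f=200/np.tan(np.radians(p["vertical_fov"])/2);return p,V,f
def proj(n,P):
    p,V,f=cam(n);c=V[:3,:3]@np.array(P)+V[:3,3];return np.array([p["cx"]+f*c[0]/-c[2],p["cy"]-f*c[1]/-c[2]])
def ray(n,u,v):
    p,V,f=cam(n);d=np.array([(u-p["cx"])/f,-(v-p["cy"])/f,-1]);R=V[:3,:3].T;return -R@V[:3,3],R@d
def onz(n,u,v,z):
    o,d=ray(n,u,v);return o+d*(z-o[2])/d[2]
def save(n,name):
    im=env.get_image(n)[:,:,::-1].copy();cv2.imwrite("pics/"+name,im);return im
E
python3 - <<'E'
from h import *
for n in("scene","top"): 
    save(n,n+"1.png");print({k:v for k,v in env.camera_params(n).items() if k!="view"}, ray(n,320,200))
a=cv2.imread("pics/scene1.png");b=cv2.imread("pics/top1.png")
s=env.observe();print(s["position"],s["tool_rot"],s["time_s"],s["grip_width"],env.tcp_to_tips)
E
```

```text
{'vertical_fov': 45.92433181039826, 'cx': 314.25133045395154, 'cy': 195.68043393829814} (array([ 0.89415902, -0.59588688,  1.23877251]), array([-0.27680452,  0.46531554, -0.84088807]))
{'vertical_fov': 55.399721422194254, 'cx': 317.40772938769044, 'cy': 192.70126098190386} (array([0.37670579, 0.02130871, 1.30097762]), array([ 0.10792481, -0.02021899, -0.99416136]))
[0.1831868  0.5183481  0.24176966] [[-9.42825557e-01  3.33285927e-01 -6.78825459e-04]
 [ 3.33286507e-01  9.42824952e-01 -1.10217926e-03]
 [ 2.72672744e-04 -1.26540614e-03 -9.99999162e-01]] 0.1 0.08517833186978967 0.011
```

View pics/scene1.png

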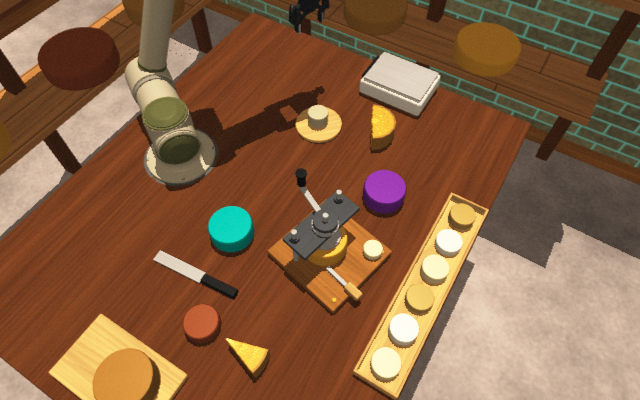

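View pics/top1.png

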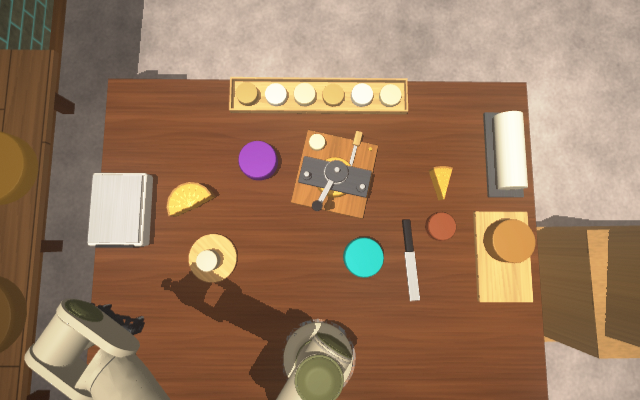

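The scene view shows the stand with its orange wheel, the knob at about (301,174), and the posts at about (338,195) and (293,236). In the top view the knob is at about (317,205), the screw at (336,171), and the posts at (307,174) and (362,185). The purple and turquoise wheels are decoys. I'll confirm with one enlarged crop.

```bash
python3 - <<'E'
import cv2,numpy as np
a=cv2.imread("pics/scene1.png")[155:315,255:405];b=cv2.imread("pics/top1.png")[120:225,280:390]
a=cv2.resize(a,(400,427),interpolation=cv2.INTER_CUBIC)
b=cv2.resize(b,(400,382),interpolation=cv2.INTER_CUBIC)
o=np.zeros((427,800,3),np.uint8);o[:,:400]=a;o[:382,400:]=b;cv2.imwrite("pics/crop1.png",o)
E
python3 - <<'E'
from h import *
o1,d1=ray("scene",301,173);o2,d2=ray("top",317,206)
A=np.stack([d1,-d2],1);t=np.linalg.lstsq(A,o2-o1,rcond=None)[0];print("knob",o1+d1*t[0],o2+d2*t[1])
print(onz("top",317,206,.235)," posts",onz("top",307,174,.184),onz("top",362,185,.184),"screw",onz("top",336,171,.2))
E
```

```text
knob [0.47573404 0.00791025 0.23107688] [0.47580071 0.00796561 0.23108236]
[0.47543786 0.00801447 0.235     ]  posts [0.57553366 0.03745276 0.184     ] [ 0.54335515 -0.12600877  0.184     ] screw [ 0.58212169 -0.04787454  0.2       ]
```

View pics/crop1.png

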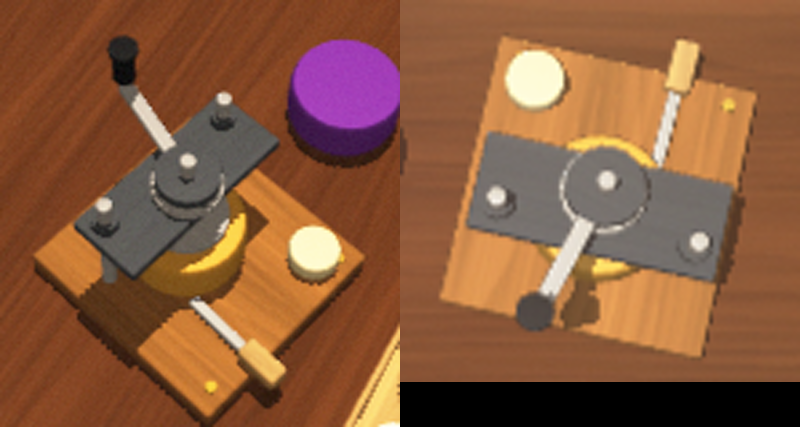

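The crop confirms this is the right stand: orange wheel under the plate, black knob at top (317,205), screw tip at (336.7,169.5), posts at (306.7,174.2) and (362.2,186.3). The stand's yaw is about -0.19 rad and the lever starts at about +0.28 rad. The knob radius comes out at 127 mm against 125 nominal. Moving in now.

>>> carry_out(rows=[{"tz": -3},{"tx": -3.2,"ty": -2.8,"tz": -3},{"tx": -3.2,"ty": -2.8},{"tx": -3.2,"ty": -2.8},{"tx": -3.2,"ty": -2.8},{"tx": -3.2,"ty": -2.8},{"tx": -3.2,"ty": -2.8},{"tx": -3.2,"ty": -2.8},{"tx": -3.2,"ty": -2.8},{"tx": -3.2,"ty": -2.8},{"tx": -3.2,"ty": -2.8},{"tx": -3.2,"ty": -2.8}], jaw=-1, squeeze=40)

```text
validation failed for argument at $.ro...
```

>>> carry_out(rows=[{"tx": 0.0,"ty": 0.0,"tz": -3.0,"yaw": 0.0},{"tx": -3.2,"ty": -2.8,"tz": -3.0,"yaw": 0.0},{"tx": -3.2,"ty": -2.8,"tz": 0.0,"yaw": 0.0},{"tx": -3.2,"ty": -2.8,"tz": 0.0,"yaw": 0.0},{"tx": -3.2,"ty": -2.8,"tz": 0.0,"yaw": 0.0},{"tx": -3.2,"ty": -2.8,"tz": 0.0,"yaw": 0.0},{"tx": -3.2,"ty": -2.8,"tz": 0.0,"yaw": 0.0},{"tx": -3.2,"ty": -2.8,"tz": 0.0,"yaw": 0.0},{"tx": -3.2,"ty": -2.8,"tz": 0.0,"yaw": 0.0},{"tx": -3.2,"ty": -2.8,"tz": 0.0,"yaw": 0.0}], jaw=-1, squeeze=40)

```text
time_s: 1.1
position: [0.3739, 0.1763, 0.3013]
tool_rot: [[-0.946, 0.324, -0.004], [0.324, 0.946, -0.006], [0.002, -0.007, -1.0]]
ft_force: [0.5, 0.9, 0.6]
grip_width: 0.0851
```

>>> carry_out(rows=[{"tx": -3.0,"ty": -2.5,"tz": 0.0,"yaw": 0.0},{"tx": -3.0,"ty": -2.5,"tz": 0.0,"yaw": 0.0},{"tx": -3.0,"ty": -2.5,"tz": 0.0,"yaw": 0.0},{"tx": -3.0,"ty": -2.5,"tz": 0.0,"yaw": 0.0},{"tx": -2.0,"ty": -1.7,"tz": 0.0,"yaw": 0.0},{"tx": 0.0,"ty": 0.0,"tz": 0.0,"yaw": 0.0},{"tx": 0.0,"ty": 0.0,"tz": 0.0,"yaw": 0.0}])

```text
time_s: 1.8
position: [0.4717, 0.0084, 0.2996]
tool_rot: [[-0.943, 0.332, -0.009], [0.332, 0.943, -0.005], [0.006, -0.008, -1.0]]
ft_force: [-0.6, -0.5, 0.8]
grip_width: 0.0855
```

```bash
python3 - <<'E'
from h import *
im=save("wrist","w1.png");s=env.observe();print(s["position"],s["time_s"],ray("wrist",320,200))
for P in([.4755,.008,.235],[.588,-.05,.2],[.5755,.0375,.184],[.5434,-.126,.184]): print(proj("wrist",P))
print(onz("top",336.7,169.5,.2),onz("top",306.7,174.2,.184),onz("top",362.2,186.3,.184))
E
```

```text
[0.47163398 0.0086021  0.29958763] 1.85 (array([0.41071726, 0.03061609, 0.4298508 ]), array([ 0.2454219 , -0.08849917, -0.96540084]))
[320.77550914 222.61073746]
[300.97958186 341.38326295]
[387.16762343 291.76875078]
[209.77760827 313.39101818]
[ 0.58661094 -0.04994604  0.2       ] [0.57492513 0.03834045 0.184     ] [ 0.53945878 -0.12655841  0.184     ]
```

View pics/w1.png

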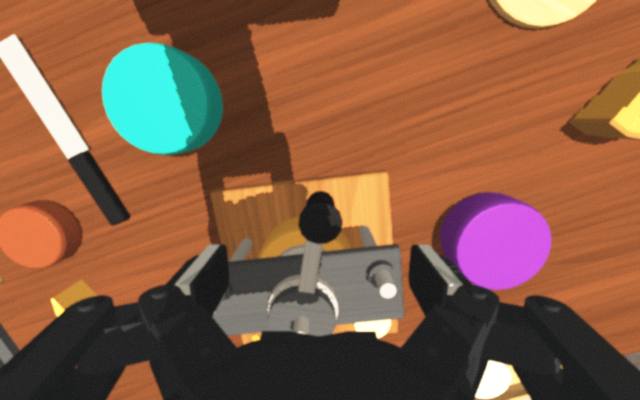

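The knob is at (320,220), against a predicted (321,222.6), so the measurements agree. The pivot is at about (0.5866,-0.050). Descending.

>>> carry_out(rows=[{"tx": -0.4,"ty": 0.15,"tz": 1.5,"yaw": 0.0},{"tx": 0.0,"ty": 0.0,"tz": 2.0,"yaw": 0.0},{"tx": 0.0,"ty": 0.0,"tz": 2.0,"yaw": 0.0},{"tx": 0.0,"ty": 0.0,"tz": 2.0,"yaw": 0.0},{"tx": 0.0,"ty": 0.0,"tz": 1.5,"yaw": 0.0},{"tx": 0.0,"ty": 0.0,"tz": 1.0,"yaw": 0.0},{"tx": 0.0,"ty": 0.0,"tz": 0.0,"yaw": 0.0},{"tx": 0.0,"ty": 0.0,"tz": 0.0,"yaw": 0.0}])

```text
time_s: 2.65
position: [0.4722, 0.0158, 0.1982]
tool_rot: [[-0.947, 0.321, -0.005], [0.321, 0.947, -0.005], [0.003, -0.007, -1.0]]
ft_force: [0.5, 0.6, -0.1]
grip_width: 0.0851
```

>>> carry_out(rows=[{"tx": -0.5,"ty": -0.6,"tz": 0.2,"yaw": 0.0},{"tx": 0.0,"ty": 0.0,"tz": 0.0,"yaw": 0.0}])

```text
time_s: 2.85
position: [0.4757, 0.0083, 0.1974]
tool_rot: [[-0.947, 0.32, -0.003], [0.32, 0.947, -0.006], [0.0, -0.007, -1.0]]
ft_force: [-0.7, -0.4, 0.1]
grip_width: 0.0855
```

>>> carry_out(rows=[{"tx": 0.0,"ty": 0.0,"tz": 0.0,"yaw": 0.0},{"tx": 0.0,"ty": 0.0,"tz": 0.0,"yaw": 0.0},{"tx": 0.0,"ty": 0.0,"tz": 0.0,"yaw": 0.0},{"tx": 0.0,"ty": 0.0,"tz": 0.0,"yaw": 0.0},{"tx": 0.0,"ty": 0.0,"tz": 0.0,"yaw": 0.0},{"tx": 0.0,"ty": 0.0,"tz": 0.0,"yaw": 0.0},{"tx": 0.0,"ty": 0.0,"tz": 0.0,"yaw": 0.0},{"tx": 0.0,"ty": 0.0,"tz": 0.0,"yaw": 0.0}], jaw=1, squeeze=40)

```text
time_s: 3.65
position: [0.4762, 0.0078, 0.1985]
tool_rot: [[-0.947, 0.321, -0.0], [0.321, 0.947, -0.007], [-0.002, -0.006, -1.0]]
ft_force: [0.2, 0.2, 0.1]
grip_width: 0.0261
```

```bash
cat > plan.py <<'E'
from h import *
import sys
C=np.array([.5866,-.050]);X=np.array([.978,-.21]);Y=np.array([.21,.978])
s=env.observe();p=np.array(s["position"]);R=np.array(s["tool_rot"])
r=p[:2]-C;th=np.arctan2(r@Y,-r@X);print("theta %.3f r %.4f z %.4f"%(th,np.hypot(*r),p[2]),"f",np.round(s["ft_force"],1),"t",s["time_s"],"rel",np.round(r*1000,1))
if len(sys.argv)>1:
    t1,n=float(sys.argv[1]),int(sys.argv[2]);z1=float(sys.argv[3]) if len(sys.argv)>3 else p[2];rad=.125
    q=p
    for i in range(1,n+1):
        a=th+(t1-th)*i/n;g=np.r_[C+rad*(-X*np.cos(a)+Y*np.sin(a)),p[2]+(z1-p[2])*i/n]
        print(np.round(R.T@(g-q)*100,2));q=g
E
python3 plan.py .94 10 .198
```

```text
theta 0.271 r 0.1246 z 0.1985 f [0.2 0.2 0.1] t 3.65 rel [-110.4   57.8]
[-0.12  0.83 -0.  ]
[-0.21  0.81  0.  ]
[-0.27  0.79  0.  ]
[-0.32  0.77  0.  ]
[-0.37  0.75  0.  ]
[-0.42  0.72  0.  ]
[-0.47  0.7   0.  ]
[-0.51  0.66  0.  ]
[-0.55  0.63  0.  ]
[-0.6   0.59  0.  ]
```

>>> carry_out(rows=[{"tx": -0.12,"ty": 0.83,"tz": 0.0,"yaw": 0.0},{"tx": -0.2,"ty": 0.81,"tz": 0.0,"yaw": 0.0},{"tx": -0.27,"ty": 0.79,"tz": 0.0,"yaw": 0.0},{"tx": -0.32,"ty": 0.77,"tz": 0.0,"yaw": 0.0},{"tx": -0.37,"ty": 0.75,"tz": 0.0,"yaw": 0.0},{"tx": -0.42,"ty": 0.72,"tz": 0.0,"yaw": 0.0}])

```text
time_s: 4.25
position: [0.5102, 0.0483, 0.1984]
tool_rot: [[-0.947, 0.322, 0.001], [0.322, 0.947, -0.01], [-0.004, -0.009, -1.0]]
ft_force: [0.8, -5.3, 1.4]
grip_width: 0.0256
```

```bash
python3 plan.py .94 6 .198
```

```text
theta 0.699 r 0.1246 z 0.1984 f [ 0.8 -5.3  1.4] t 4.25 rel [-76.4  98.3]
[-0.25  0.44  0.  ]
[-0.3  0.4  0. ]
[-0.32  0.39  0.  ]
[-0.33  0.38  0.  ]
[-0.35  0.36  0.01]
[-0.36  0.35  0.01]
```

>>> carry_out(rows=[{"tx": -0.25,"ty": 0.44,"tz": 0.0,"yaw": 0.0},{"tx": -0.3,"ty": 0.4,"tz": 0.0,"yaw": 0.0},{"tx": -0.32,"ty": 0.39,"tz": 0.0,"yaw": 0.0},{"tx": -0.33,"ty": 0.38,"tz": 0.0,"yaw": 0.0},{"tx": -0.35,"ty": 0.36,"tz": 0.0,"yaw": 0.0},{"tx": -0.36,"ty": 0.35,"tz": 0.0,"yaw": 0.0},{"tx": 0.0,"ty": 0.0,"tz": 0.0,"yaw": 0.0}])

```text
time_s: 4.95
position: [0.5402, 0.0653, 0.1984]
tool_rot: [[-0.947, 0.322, 0.001], [0.322, 0.947, -0.014], [-0.006, -0.013, -1.0]]
ft_force: [-0.1, -5.3, 2.3]
grip_width: 0.0257
```

```bash
python3 plan.py
```

```text
theta 0.976 r 0.1243 z 0.1984 f [-0.1 -5.3  2.3] t 4.95 rel [-46.4 115.3]
```

>>> carry_out(rows=[{"tx": 0.0,"ty": 0.0,"tz": -0.4,"yaw": 0.0},{"tx": 0.0,"ty": 0.0,"tz": -0.4,"yaw": 0.0},{"tx": 0.0,"ty": 0.0,"tz": -0.4,"yaw": 0.0},{"tx": 0.0,"ty": 0.0,"tz": 0.0,"yaw": 0.0},{"tx": 0.0,"ty": 0.0,"tz": 0.0,"yaw": 0.0}])

```text
time_s: 5.45
position: [0.539, 0.065, 0.2032]
tool_rot: [[-0.946, 0.323, -0.013], [0.323, 0.946, -0.015], [0.008, -0.018, -1.0]]
ft_force: [1.1, -5.8, -8.4]
grip_width: 0.0258
```

```bash
python3 plan.py -0.85 20 .209
```

```text
theta 0.967 r 0.1245 z 0.2032 f [ 1.1 -5.8 -8.4] t 5.45 rel [-47.6 115. ]
[ 0.85 -0.75 -0.01]
[ 0.74 -0.86 -0.01]
[ 0.66 -0.92 -0.01]
[ 0.58 -0.98 -0.01]
[ 0.48 -1.03 -0.01]
[ 0.39 -1.07 -0.01]
[ 0.29 -1.1  -0.01]
[ 0.19 -1.12 -0.01]
[ 0.09 -1.13 -0.01]
[-0.02 -1.14 -0.01]
[-0.12 -1.13 -0.01]
[-0.22 -1.11 -0.01]
[-0.32 -1.09 -0.01]
[-0.42 -1.06 -0.01]
[-0.51 -1.01 -0.01]
[-0.6  -0.96 -0.02]
[-0.69 -0.9  -0.02]
[-0.77 -0.84 -0.02]
[-0.84 -0.77 -0.02]
[-0.9  -0.69 -0.02]
```

>>> carry_out(rows=[{"tx": 0.0,"ty": -0.1,"tz": -0.5,"yaw": 0.0},{"tx": 0.0,"ty": 0.0,"tz": -0.5,"yaw": 0.0},{"tx": 0.0,"ty": 0.0,"tz": -0.3,"yaw": 0.0}])

```text
time_s: 5.75
position: [0.5376, 0.0646, 0.2117]
tool_rot: [[-0.946, 0.323, -0.024], [0.323, 0.946, -0.014], [0.018, -0.021, -1.0]]
ft_force: [1.8, -6.0, -11.5]
grip_width: 0.0259
```

>>> carry_out(rows=[{"tx": 0.0,"ty": 0.0,"tz": -0.1,"yaw": 0.0},{"tx": 0.0,"ty": 0.0,"tz": -0.1,"yaw": 0.0}])

```text
time_s: 5.95
position: [0.5374, 0.0646, 0.212]
tool_rot: [[-0.946, 0.323, -0.027], [0.324, 0.946, -0.014], [0.021, -0.022, -1.0]]
ft_force: [3.1, -6.1, -11.4]
grip_width: 0.0259
```

Lifted 13.5 mm, and a bias of -0.1 cm per row holds the height. Now swinging back.

>>> carry_out(rows=[{"tx": 0.8,"ty": -0.78,"tz": -0.08,"yaw": 0.0},{"tx": 0.74,"ty": -0.86,"tz": -0.08,"yaw": 0.0},{"tx": 0.66,"ty": -0.92,"tz": -0.08,"yaw": 0.0},{"tx": 0.58,"ty": -0.98,"tz": -0.08,"yaw": 0.0},{"tx": 0.48,"ty": -1.03,"tz": -0.08,"yaw": 0.0},{"tx": 0.39,"ty": -1.07,"tz": -0.08,"yaw": 0.0},{"tx": 0.29,"ty": -1.1,"tz": -0.08,"yaw": 0.0}])

```text
time_s: 6.65
position: [0.4776, 0.0131, 0.213]
tool_rot: [[-0.946, 0.322, -0.034], [0.323, 0.946, -0.011], [0.028, -0.022, -0.999]]
ft_force: [7.9, -4.7, -17.7]
grip_width: 0.0255
```

```bash
python3 plan.py -0.85 12
```

```text
theta 0.313 r 0.1259 z 0.2130 f [  7.9  -4.7 -17.7] t 6.65 rel [-109.    63.1]
[ 0.09 -1.22  0.03]
[ 0.06 -1.21  0.03]
[-0.06 -1.21  0.02]
[-0.17 -1.2   0.02]
[-0.29 -1.18  0.02]
[-0.4  -1.14  0.01]
[-0.51 -1.1   0.01]
[-0.61 -1.04  0.01]
[-0.71 -0.98  0.  ]
[-0.8  -0.91 -0.  ]
[-0.89 -0.82 -0.01]
[-0.96 -0.74 -0.01]
```

>>> carry_out(rows=[{"tx": 0.0,"ty": -1.2,"tz": 0.02,"yaw": 0.0},{"tx": 0.0,"ty": -1.2,"tz": 0.0,"yaw": 0.0},{"tx": -0.1,"ty": -1.2,"tz": -0.02,"yaw": 0.0},{"tx": -0.17,"ty": -1.2,"tz": -0.03,"yaw": 0.0},{"tx": -0.29,"ty": -1.18,"tz": -0.04,"yaw": 0.0},{"tx": -0.4,"ty": -1.14,"tz": -0.04,"yaw": 0.0}])

```text
time_s: 7.25
position: [0.4606, -0.0593, 0.2131]
tool_rot: [[-0.946, 0.321, -0.041], [0.321, 0.947, -0.005], [0.037, -0.018, -0.999]]
ft_force: [3.4, 1.0, -16.6]
grip_width: 0.0252
```

```bash
python3 plan.py -0.9 8
```

```text
theta -0.285 r 0.1263 z 0.2131 f [  3.4   1.  -16.6] t 7.25 rel [-126.    -9.3]
[-0.52 -0.82 -0.  ]
[-0.47 -0.84 -0.  ]
[-0.54 -0.8  -0.01]
[-0.6  -0.75 -0.01]
[-0.65 -0.71 -0.01]
[-0.7  -0.65 -0.01]
[-0.75 -0.6  -0.02]
[-0.8  -0.54 -0.02]
```

>>> carry_out(rows=[{"tx": -0.45,"ty": -0.82,"tz": 0.1,"yaw": 0.0},{"tx": -0.48,"ty": -0.84,"tz": 0.0,"yaw": 0.0},{"tx": -0.54,"ty": -0.8,"tz": -0.05,"yaw": 0.0},{"tx": -0.6,"ty": -0.75,"tz": -0.05,"yaw": 0.0},{"tx": -0.65,"ty": -0.71,"tz": -0.05,"yaw": 0.0},{"tx": -0.7,"ty": -0.65,"tz": -0.05,"yaw": 0.0},{"tx": -0.75,"ty": -0.6,"tz": -0.05,"yaw": 0.0}])

```text
time_s: 7.95
position: [0.4859, -0.1271, 0.213]
tool_rot: [[-0.946, 0.322, -0.04], [0.322, 0.947, -0.002], [0.038, -0.015, -0.999]]
ft_force: [5.5, 3.6, -15.8]
grip_width: 0.0258
```

```bash
python3 plan.py -0.98 5
```

```text
theta -0.865 r 0.1268 z 0.2130 f [  5.5   3.6 -15.8] t 7.95 rel [-100.7  -77.1]
[-0.34 -0.01 -0.01]
[-0.24 -0.15 -0.01]
[-0.25 -0.15 -0.01]
[-0.25 -0.14 -0.01]
[-0.25 -0.13 -0.01]
```

>>> carry_out(rows=[{"tx": -0.32,"ty": -0.05,"tz": 0.05,"yaw": 0.0},{"tx": -0.27,"ty": -0.15,"tz": -0.03,"yaw": 0.0},{"tx": -0.27,"ty": -0.15,"tz": -0.03,"yaw": 0.0},{"tx": -0.27,"ty": -0.15,"tz": -0.03,"yaw": 0.0}])

```text
time_s: 8.35
position: [0.4955, -0.1375, 0.2131]
tool_rot: [[-0.946, 0.322, -0.043], [0.322, 0.947, -0.004], [0.039, -0.017, -0.999]]
ft_force: [0.6, 2.1, -14.0]
grip_width: 0.0258
```

```bash
python3 plan.py -1.0 3
```

```text
theta -0.977 r 0.1263 z 0.2131 f [  0.6   2.1 -14. ] t 8.35 rel [-91.1 -87.5]
[-0.14  0.07 -0.01]
[-0.09 -0.04 -0.  ]
[-0.09 -0.04 -0.  ]
```

>>> carry_out(rows=[{"tx": -0.2,"ty": -0.03,"tz": 0.1,"yaw": 0.0},{"tx": 0.0,"ty": 0.0,"tz": 0.15,"yaw": 0.0},{"tx": 0.0,"ty": 0.0,"tz": 0.15,"yaw": 0.0},{"tx": 0.0,"ty": 0.0,"tz": 0.15,"yaw": 0.0}])

```text
time_s: 8.75
position: [0.4973, -0.1392, 0.2081]
tool_rot: [[-0.946, 0.322, -0.042], [0.322, 0.947, -0.006], [0.038, -0.019, -0.999]]
ft_force: [-0.1, -2.1, -8.6]
grip_width: 0.0253
```

```bash
python3 plan.py
```

```text
theta -0.996 r 0.1262 z 0.2081 f [-0.1 -2.1 -8.6] t 8.75 rel [-89.3 -89.2]
```

>>> carry_out(rows=[{"tx": 0.0,"ty": 0.0,"tz": 0.15,"yaw": 0.0},{"tx": 0.0,"ty": 0.0,"tz": 0.15,"yaw": 0.0},{"tx": 0.0,"ty": 0.0,"tz": 0.15,"yaw": 0.0}])

```text
time_s: 9.05
position: [0.4972, -0.1391, 0.2037]
tool_rot: [[-0.946, 0.322, -0.041], [0.322, 0.947, -0.006], [0.037, -0.019, -0.999]]
ft_force: [-0.8, -2.0, -8.0]
grip_width: 0.0259
```

```bash
python3 plan.py
```

```text
theta -0.995 r 0.1262 z 0.2037 f [-0.8 -2.  -8. ] t 9.05 rel [-89.4 -89.1]
```

>>> carry_out(rows=[{"tx": 0.0,"ty": 0.0,"tz": 0.12,"yaw": 0.0},{"tx": 0.0,"ty": 0.0,"tz": 0.12,"yaw": 0.0}])

```text
time_s: 9.25
position: [0.4972, -0.1391, 0.2013]
tool_rot: [[-0.946, 0.322, -0.041], [0.322, 0.947, -0.007], [0.036, -0.019, -0.999]]
ft_force: [-0.5, -2.5, -7.6]
grip_width: 0.0259
```

>>> carry_out(rows=[{"tx": 0.0,"ty": 0.0,"tz": 0.12,"yaw": 0.0}])

```text
time_s: 9.35
position: [0.4972, -0.1392, 0.2001]
tool_rot: [[-0.946, 0.322, -0.04], [0.322, 0.947, -0.007], [0.036, -0.019, -0.999]]
ft_force: [-0.9, -1.2, -6.6]
grip_width: 0.0259
```

```bash
python3 plan.py
```

```text
theta -0.996 r 0.1263 z 0.2001 f [-0.9 -1.2 -6.6] t 9.35 rel [-89.4 -89.2]
```

Lift is about 1.6 mm, below crest height, so the ridges are already entering mesh.

>>> carry_out(rows=[{"tx": 0.0,"ty": 0.0,"tz": 0.1,"yaw": 0.0},{"tx": 0.0,"ty": 0.0,"tz": 0.06,"yaw": 0.0}])

```text
time_s: 9.55
position: [0.4974, -0.1394, 0.1988]
tool_rot: [[-0.946, 0.322, -0.039], [0.322, 0.947, -0.007], [0.035, -0.02, -0.999]]
ft_force: [-1.0, -2.2, -4.3]
grip_width: 0.0261
```

```bash
python3 plan.py
```

```text
theta -0.998 r 0.1263 z 0.1988 f [-1.  -2.2 -4.3] t 9.55 rel [-89.2 -89.4]
```

>>> carry_out(rows=[{"tx": 0.0,"ty": 0.0,"tz": 0.05,"yaw": 0.0},{"tx": 0.0,"ty": 0.0,"tz": 0.03,"yaw": 0.0}])

```text
time_s: 9.75
position: [0.4977, -0.1397, 0.1988]
tool_rot: [[-0.946, 0.322, -0.038], [0.322, 0.947, -0.009], [0.033, -0.02, -0.999]]
ft_force: [-1.5, -2.1, -3.8]
grip_width: 0.0256
```

```bash
python3 plan.py .83 22
```

```text
theta -1.002 r 0.1263 z 0.1988 f [-1.5 -2.1 -3.8] t 9.75 rel [-88.9 -89.7]
[0.86 0.6  0.02]
[0.87 0.57 0.02]
[0.82 0.64 0.01]
[0.77 0.7  0.01]
[0.7  0.77 0.01]
[0.64 0.82 0.  ]
[0.57 0.87 0.  ]
[ 0.49  0.92 -0.  ]
[ 0.42  0.95 -0.01]
[ 0.33  0.99 -0.01]
[ 0.25  1.01 -0.01]
[ 0.17  1.03 -0.02]
[ 0.08  1.04 -0.02]
[-0.01  1.04 -0.02]
[-0.09  1.04 -0.02]
[-0.18  1.02 -0.03]
[-0.26  1.01 -0.03]
[-0.35  0.98 -0.03]
[-0.43  0.95 -0.03]
[-0.5   0.91 -0.03]
[-0.58  0.87 -0.04]
[-0.65  0.81 -0.04]
```

Seated: z is back at 0.1988, its starting level. Now the second clockwise stroke.

>>> carry_out(rows=[{"tx": 0.84,"ty": 0.55,"tz": 0.02,"yaw": 0.0},{"tx": 0.85,"ty": 0.57,"tz": 0.02,"yaw": 0.0},{"tx": 0.82,"ty": 0.64,"tz": 0.02,"yaw": 0.0},{"tx": 0.77,"ty": 0.7,"tz": 0.01,"yaw": 0.0},{"tx": 0.7,"ty": 0.77,"tz": 0.01,"yaw": 0.0},{"tx": 0.64,"ty": 0.82,"tz": 0.0,"yaw": 0.0},{"tx": 0.57,"ty": 0.87,"tz": 0.0,"yaw": 0.0}])

```text
time_s: 10.45
position: [0.4629, -0.0756, 0.1988]
tool_rot: [[-0.945, 0.324, -0.035], [0.325, 0.946, -0.014], [0.029, -0.025, -0.999]]
ft_force: [1.2, -2.7, -6.0]
grip_width: 0.0257
```

```bash
python3 plan.py .83 15
```

```text
theta -0.415 r 0.1263 z 0.1988 f [ 1.2 -2.7 -6. ] t 10.45 rel [-123.7  -25.6]
[ 0.39  0.98 -0.01]
[ 0.41  0.95 -0.01]
[ 0.33  0.98 -0.01]
[ 0.25  1.01 -0.02]
[ 0.17  1.02 -0.02]
[ 0.08  1.03 -0.02]
[-0.    1.04 -0.03]
[-0.09  1.03 -0.03]
[-0.18  1.02 -0.03]
[-0.26  1.   -0.03]
[-0.34  0.98 -0.03]
[-0.42  0.95 -0.04]
[-0.5   0.91 -0.04]
[-0.57  0.86 -0.04]
[-0.64  0.81 -0.04]
```

>>> carry_out(rows=[{"tx": 0.43,"ty": 0.96,"tz": 0.05,"yaw": 0.0},{"tx": 0.41,"ty": 0.95,"tz": 0.04,"yaw": 0.0},{"tx": 0.33,"ty": 0.98,"tz": 0.0,"yaw": 0.0},{"tx": 0.25,"ty": 1.01,"tz": 0.0,"yaw": 0.0},{"tx": 0.17,"ty": 1.02,"tz": 0.0,"yaw": 0.0},{"tx": 0.08,"ty": 1.03,"tz": 0.0,"yaw": 0.0},{"tx": 0.0,"ty": 1.04,"tz": 0.0,"yaw": 0.0}])

```text
time_s: 11.15
position: [0.472, 0.0018, 0.1986]
tool_rot: [[-0.946, 0.324, -0.028], [0.324, 0.946, -0.018], [0.021, -0.026, -0.999]]
ft_force: [5.0, -7.1, -3.6]
grip_width: 0.0259
```

```bash
python3 plan.py .8 7
```

```text
theta 0.213 r 0.1257 z 0.1986 f [ 5.  -7.1 -3.6] t 11.15 rel [-114.6   51.8]
[-0.21  1.03 -0.03]
[-0.23  1.02 -0.03]
[-0.31  1.   -0.03]
[-0.4   0.97 -0.03]
[-0.48  0.93 -0.03]
[-0.55  0.89 -0.03]
[-0.63  0.84 -0.03]
```

>>> carry_out(rows=[{"tx": -0.2,"ty": 1.03,"tz": 0.0,"yaw": 0.0},{"tx": -0.25,"ty": 1.02,"tz": 0.0,"yaw": 0.0},{"tx": -0.32,"ty": 1.0,"tz": -0.01,"yaw": 0.0},{"tx": -0.4,"ty": 0.97,"tz": -0.02,"yaw": 0.0},{"tx": -0.48,"ty": 0.93,"tz": -0.02,"yaw": 0.0}])

```text
time_s: 11.65
position: [0.5067, 0.0462, 0.1985]
tool_rot: [[-0.946, 0.323, -0.024], [0.324, 0.946, -0.022], [0.016, -0.029, -0.999]]
ft_force: [1.0, -9.1, -2.7]
grip_width: 0.026
```

```bash
python3 plan.py .83 3
```

```text
theta 0.666 r 0.1251 z 0.1985 f [ 1.  -9.1 -2.7] t 11.65 rel [-79.9  96.2]
[-0.37  0.57 -0.02]
[-0.4   0.55 -0.02]
[-0.43  0.53 -0.02]
```

>>> carry_out(rows=[{"tx": -0.37,"ty": 0.57,"tz": -0.02,"yaw": 0.0},{"tx": -0.4,"ty": 0.55,"tz": -0.02,"yaw": 0.0},{"tx": -0.4,"ty": 0.5,"tz": -0.02,"yaw": 0.0},{"tx": 0.0,"ty": 0.0,"tz": 0.0,"yaw": 0.0}])

```text
time_s: 12.05
position: [0.5256, 0.0586, 0.1985]
tool_rot: [[-0.946, 0.324, -0.024], [0.324, 0.946, -0.027], [0.014, -0.033, -0.999]]
ft_force: [-0.0, -5.9, -0.6]
grip_width: 0.0257
```

```bash
python3 plan.py; python3 - <<'E'
from h import *
a=save("scene","s2.png")[155:315,255:405]
o=cv2.resize(a,(600,600*160//150),interpolation=cv2.INTER_CUBIC)[:600];b=cv2.imread("pics/scene1.png")
cv2.imwrite("pics/crop2.png",o)
E
```

```text
theta 0.848 r 0.1246 z 0.1985 f [-0.  -5.9 -0.6] t 12.05 rel [-61.  108.6]
```

View pics/crop2.png

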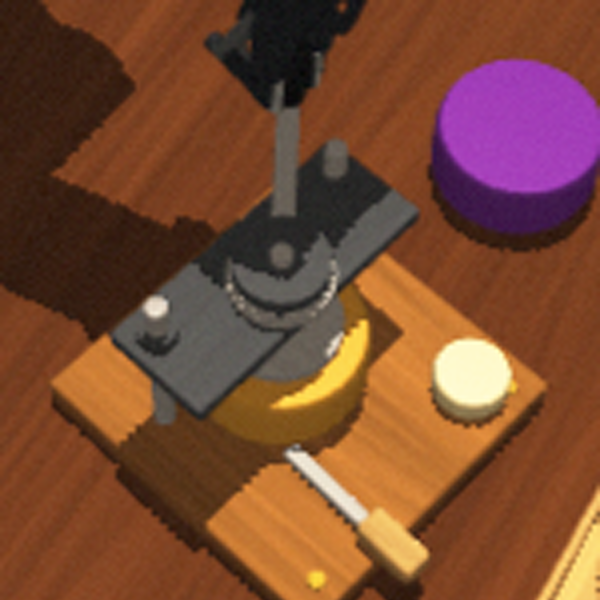

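The wheel is in place, the lever lies down, and the nut has turned about 2.54 rad. Releasing and rising.

>>> carry_out(rows=[{"tx": 0.0,"ty": 0.0,"tz": 0.0,"yaw": 0.0},{"tx": 0.0,"ty": 0.0,"tz": 0.0,"yaw": 0.0},{"tx": 0.0,"ty": 0.0,"tz": 0.0,"yaw": 0.0},{"tx": 0.0,"ty": 0.0,"tz": 0.0,"yaw": 0.0},{"tx": 0.0,"ty": 0.0,"tz": 0.0,"yaw": 0.0},{"tx": 0.0,"ty": 0.0,"tz": 0.0,"yaw": 0.0}], jaw=-1)

```text
time_s: 12.7
position: [0.5258, 0.0615, 0.1988]
tool_rot: [[-0.946, 0.322, -0.024], [0.323, 0.946, -0.024], [0.015, -0.031, -0.999]]
ft_force: [-0.1, 0.2, -0.1]
grip_width: 0.0856
```

```bash
python3 plan.py
```

```text
theta 0.860 r 0.1270 z 0.1988 f [-0.1  0.2 -0.1] t 12.7 rel [-60.8 111.5]
```

>>> carry_out(rows=[{"tx": 0.0,"ty": 0.0,"tz": -1.5,"yaw": 0.0},{"tx": 0.0,"ty": 0.0,"tz": -2.0,"yaw": 0.0},{"tx": 0.0,"ty": 0.0,"tz": -2.5,"yaw": 0.0},{"tx": 0.0,"ty": 0.0,"tz": -2.5,"yaw": 0.0},{"tx": 0.0,"ty": 0.0,"tz": -2.5,"yaw": 0.0},{"tx": 3.0,"ty": 0.0,"tz": 0.0,"yaw": 0.0},{"tx": 4.0,"ty": 1.0,"tz": 0.0,"yaw": 0.0},{"tx": 4.0,"ty": 1.0,"tz": 0.0,"yaw": 0.0},{"tx": 4.0,"ty": 1.0,"tz": 0.0,"yaw": 0.0},{"tx": 4.0,"ty": 1.0,"tz": 0.0,"yaw": 0.0},{"tx": 0.0,"ty": 0.0,"tz": 0.0,"yaw": 0.0}])

```text
time_s: 13.8
position: [0.3555, 0.1659, 0.3146]
tool_rot: [[-0.945, 0.326, -0.025], [0.326, 0.945, -0.022], [0.016, -0.029, -0.999]]
ft_force: [0.4, 0.8, -0.6]
grip_width: 0.0857
```

```bash
python3 - <<'E'
from h import *
a=save("scene","s3.png")[155:315,255:405];b=save("top","t3.png")[120:225,280:390]
o=np.zeros((427,800,3),np.uint8);o[:,:400]=cv2.resize(a,(400,427),interpolation=cv2.INTER_CUBIC);o[:382,400:]=cv2.resize(b,(400,382),interpolation=cv2.INTER_CUBIC);cv2.imwrite("pics/crop3.png",o)
for z in(.2,.191,.185,.18): print(z,proj("scene",[.5866,-.05,z]))
C=np.array([.5866,-.05]);th=.848;k=C+.125*(-np.array([.978,-.21])*np.cos(th)+np.array([.21,.978])*np.sin(th))
for z in(.235,.249): print(proj("scene",[*k,z]),proj("top",[*k,z]))
E
```

```text
0.2 [325.59287069 213.96548021]
0.191 [325.53708329 215.76539986]
0.185 [325.50027252 216.95305934]
0.18 [325.46982644 217.93536905]
[327.14138475 166.74257697] [298.99001707 188.27952426]
[327.24137754 163.54226931] [298.81874873 187.58452536]
```

View pics/crop3.png

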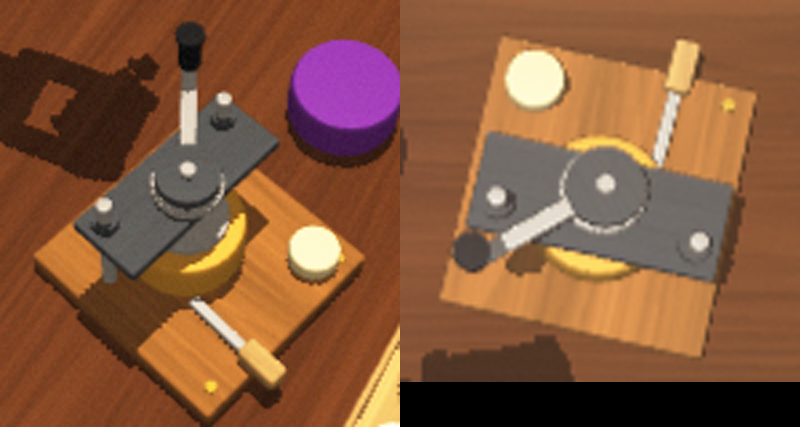

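The final views show the knob at scene (326,167), matching the predicted lever-down position (327,167). The screw tip sank about 3.4 px, where about 3 px is expected for 15 mm. The wheel and the button, iron and purple cheese in the crops have not moved.

```bash
python3 -c "
from h import *
print(env.observe()['time_s'],env.close_job())"
```

```text
the job is handed in; nothing more can be done
13.9 None
```

The cheese is clamped and the job is handed in at 13.9 s. I did not measure the spring itself; its squeeze is worked out from how far the nut turned.

**What I did:**
1. I pinched the knob and turned the lever clockwise from +0.27 to +0.98 rad.
2. I lifted it about 13.5 mm and swung it back five ridges to -1.00 rad.
3. I lowered it gently into mesh and turned it clockwise again to +0.85 rad.
4. I let go and moved the arm clear.

**Last checks:**
- **Spring:** the nut turned about 2.54 rad in all, which lowers the screw about 15 mm. For any starting gap of 2 to 6 mm, that squeezes the spring roughly 9 to 13 mm, inside the 7.8 to 14.5 mm range. The screw tip sank about 3.4 px in the scene picture, where 15 mm should give about 3 px. That agrees, but only coarsely.
- **Lever:** the knob appears where the lever-down position predicts, within about 1 px, so it is down in mesh.
- **Other things:** the wheel, iron and button show no visible shift. I did not compare the bystanders on the table in the last picture, but the arm only passed above them.
- **Forces:** no reading showed contact with a post. While lifted, the lever pressed against its upper stop, with up to about 18 N measured at the wrist.

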